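# Hang a packed meal carrier on the pickup hook

## Robot

A 6-joint arm with a two-finger parallel gripper is mounted at the origin on the work surface. World frame = base frame: x ahead of the robot, y to its left, z up, the work surface at z = 0. Lengths are in mm, angles in rad, forces in N, time in s.
With the tool pointing down it reaches from about 275 to 825 mm from the base axis. Payload 5.2 kg.
Tool frame: the origin (TCP) lies at the very end of the fingers, on their centre line; the grasp point (between the pads) lies 19 mm behind it; z points along the fingers, y is the line along which they close (so a half turn about z gives the same grasp; the last joint's range is limited). The gripper opens to 93 mm and grips with 3 to 60 N. Pads are 15 mm wide; open, the fingers measure 128 mm over their backs; the gripper's body (75 mm by 188 mm) begins 65 mm behind the grasp point.
Start: joints at [-1.322, 0.259, 1.535, -0, 1.348, -0.203], TCP at [240.143, -494.81, 218.653] pointing down, gripper open.
Joint ranges: [-3.14, 3.14], [-0.91, 2.08], [0.19, 2.58], [-1.22, 4.36], [0.22, 2.71], [-3.12, 3.12]. Speed limits (rad/s): [2.57, 2.57, 3.14, 3.14, 3.14, 3.14].

## Interface

Orientations are given as [roll, pitch, yaw] about the fixed x, y, z axes, in that order (R = Rz(yaw) Ry(pitch) Rx(roll)).
In Python, from bench import robot gives the robot as it stands. The module is installed in compiled form; this text tells all that it offers. Calls block until the motion is done:
- robot.move_ptp(position, orientation): joint-space move of the TCP to a pose.
- robot.move_linear(position, ori=None, speed=150, f_stop=None): straight line of the TCP; ori=None keeps the orientation; speed is the mean speed in mm/s. With f_stop (N) it stops when the force on the tool has changed by that much, and returns True; else False.
- robot.move_j(angles): joint-space move.
- robot.move_gripper(opening): opening from 0.0 (shut) to 1.0 (fully open); the grip force is fixed at half the most; returns when the fingers have stopped.
- robot.sleep(seconds).
- robot.inverse_kinematics(position, orientation): joint angles nearest the present ones, or None.
- robot.get_image(name): name is "scene" or "side" or "wrist"; returns a dict with "img" (384x512x3 uint8, blue, green, red), "fovy" (degrees; the focal length in pixels is half the picture's height over the tangent of half this angle, whatever the lens; pixels are square), "cx", "cy" (the principal point, pixels), "eye" and "orientation" of the camera in the world. Camera axes: x right, y down, z forward; pixel columns grow to the right and rows downward; lengths in mm; the calibration is good to about 2 mm. A picture is of the moment at which its call begins. There is no depth.
A pose or a line that the arm cannot do raises robot.MotionError and nothing moves.
- robot.hand_in(): hands the job in; it is judged then, once.
Readings, each from a call of its own:
- robot.current_t(): time.
- robot.current_qpos(): joint angles.
- robot.current_joint_vel(): joint speeds.
- robot.current_joint_efforts(): joint torques, N m.
- robot.current_tcp_pos(): TCP position.
- robot.current_eef_rot(): TCP orientation.
- robot.current_contact_force(): force on the tool from outside, world axes, zero at the start.
- robot.current_ft_torque(): the same for the moment, N m.
- robot.current_gripper_width(): opening from 0.0 (shut) to 1.0 (fully open).
- robot.current_finger_force(): force on a finger pad.
Only numpy, scipy, OpenCV 4.12 (cv2) and the standard library are available. Lean on these libraries where they do the work, as an engineer would, in place of code of your own. Each camera call takes 0.05 s, during which the arm holds its last target. There are 200 camera calls.

## Task

Hang the taller, two-tier steel meal carrier by its swing handle in the seat of the empty hook at the front edge of the wire shelf, so that it hangs free there for pickup. It is packed with a meal: keep it upright all the way, lower it gently until you feel the hook take its weight, and only then let go of the handle. Leave the lower carrier, the food tubs, the meal box and the hanging ladle where they are.

Things in the scene. Friction and masses are not known exactly. Their poses are not given: they have to be found in the camera images.
- tiffin: The carrier to hang: two round steel tins stacked, 124 mm across (144 over the handle pivots), lid top 104 mm up, a steel strap up each side. Origin: centre of its underside; z up, y through the handle pivots, which lie 110 mm up at y = +-69 mm. Loose, 0.4 to 0.75 kg (not known beforehand), centre of mass about 50 mm up; 200 mm tall with the handle upright.
- crown (a point): Middle of the handle's grip bar: a black round sleeve 10 mm thick, straight for 76 mm along y (38 mm each way), 85 mm from the pivot axis; z points from pivots to bar. At its ends wires slant out and down to the pivots. The bar may turn between the fingers. Fingers at its middle leave no room there for the hook; held about 28 mm to one side there is room for both.
- bail (a joint): Angle of the swing handle (rad): 0 upright, positive leaning to the carrier's own +x (the bar is then 85 mm x sin to +x of the pivot axis and 85 mm x cos above it), negative to -x; stops at +-1.3. Slightly stiff (0.025 N m): it stays where it is put, and the carrier hanging from it rights itself.
- hook: The empty hook: J of steel strip, 16 mm wide, 5 thick, its slotted shank held by a clamp on the shelf's front edge, 75 mm along +x. How far it hangs down is set by hand and not measured: the bottom of its V seat is straight below the origin, 0 to 30 mm; feel for it. x points level to the shelf, away from the robot. Seat walls rise 12 mm in 16; the tip is 32 mm before the seat, 33 mm above it.
- shelf_edge (a point): Middle of the wire shelf's front edge (two rails, 321 to 349 mm up), fixed; x leads into the shelf. Hooks: 75 mm before it (towards the robot), 100 mm either side; the other, alike, holds the ladle. A gripper body upright over the hook hits the edge: come in slanted 30 to 45 degrees, wrist back towards the robot. Shelf 150 deep, 680 wide on corner posts, open below; stock on its ends up to 390 mm.
- ladle: Steel ladle, 180 mm long, hanging by the eye of its handle on the other hook. Origin: top of its eye. Loose; leave it there.
- flat_carrier: The lower carrier: one wider round tin, 152 mm across, 68 mm to the lid top, with its handle folded down to its own +x side (up to 98 mm high). Origin: centre of its underside. Loose; not to be moved.
- deli_single: Round plastic tub of brown curry with a white lid, 118 mm across, 49 mm tall, standing below the shelf's front edge near the hooks. Origin: centre of its underside. Loose; not to be moved.
- deli_stack: Two such tubs, one on the other, 99 mm tall, to the left. Origin: centre of the underside. Loose; not to be moved.
- meal_box: Brown card meal box, 119 x 109 mm, 61 mm tall, close to the robot between the carriers. Origin: centre of its underside. Loose; not to be moved.
Mind the look-alikes: they are no part of the job. What is shaped like the tiffin but turquoise is not meant.

How it is judged:
By the outcome, as a careful person would: the job done as asked, in the order asked, and still so for the second after the job is handed in, with the robot touching nothing.
It also fails if it takes over 72 s, if anything falls off the work surface, if the arm or the gripper's body presses on something with over 40 N, if the wrist force passes 120 N, or if a joint passes its speed limit or range.

## Working session

There is one attempt and no reset: what is moved stays moved. The work goes in short steps, each a Python script; the robot and the scene stay as the last script left them, time stands still between calls to the robot, and variables do not carry over. Pictures are saved under pics/ and viewed, at most 10 in all, crops included, and the job is handed in when it is done.

```bash
mkdir -p pics
cat > h.py <<'E'
import numpy as np, cv2
from bench import robot
from scipy.spatial.transform import Rotation as R
def cam(n):
    d=robot.get_image(n); return d
def K(d):
    f=d["img"].shape[0]/2/np.tan(np.radians(d["fovy"])/2); return f
def Rm(d):
    o=np.array(d["orientation"],float); return R.from_euler('xyz',o).as_matrix() if o.size==3 else o.reshape(3,3)
def ray(d,u,v):
    f=K(d); r=Rm(d)@np.array([(u-d["cx"])/f,(v-d["cy"])/f,1]); return np.array(d["eye"],float),r/np.linalg.norm(r)
def onz(d,u,v,z):
    e,r=ray(d,u,v); return e+r*(z-e[2])/r[2]
def proj(d,P):
    c=(np.atleast_2d(P)-np.array(d["eye"]))@Rm(d); f=K(d)
    return np.c_[c[:,0]/c[:,2]*f+d["cx"],c[:,1]/c[:,2]*f+d["cy"]]
def tri(*a):
    A=np.zeros((3,3));b=np.zeros(3)
    for d,u,v in a:
        e,r=ray(d,u,v);M=np.eye(3)-np.outer(r,r);A+=M;b+=M@e
    return np.linalg.solve(A,b)
E
python3 - <<'E'
from h import *
import pickle
D={n:cam(n) for n in("scene","side","wrist")}
pickle.dump(D,open("d0.pkl","wb"))
for n,d in D.items(): print(n,d["fovy"],d["cx"],d["cy"],d["eye"],d["orientation"])
for n in("scene","side"): cv2.imwrite(f"pics/{n}0.png",cv2.resize(D[n]["img"],(800,600),interpolation=cv2.INTER_CUBIC))
E
```

```text
scene 48.41726682833339 255.05135826432652 188.9043851945775 [ 781.08042682 -903.97312473 1067.60111919] [-2.29917389 -0.00486422  0.29684181]
side 56.98715927934336 257.6298028473726 188.5883055004201 [357.39916019 886.00610854 935.714422  ] [-2.2705085   0.01564875 -2.97645463]
wrist 60.328659651869415 255.40822607607663 192.19948932387626 [ 301.43341811 -463.24014564  385.50620845] [ 2.88844029e+00  2.05981295e-03 -1.11922027e+00]
```

View pics/scene0.png

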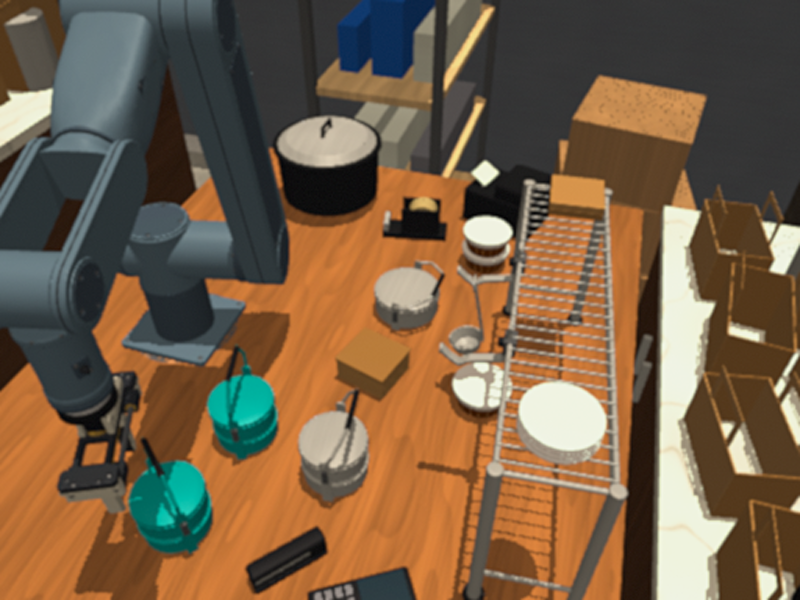

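View pics/side0.png

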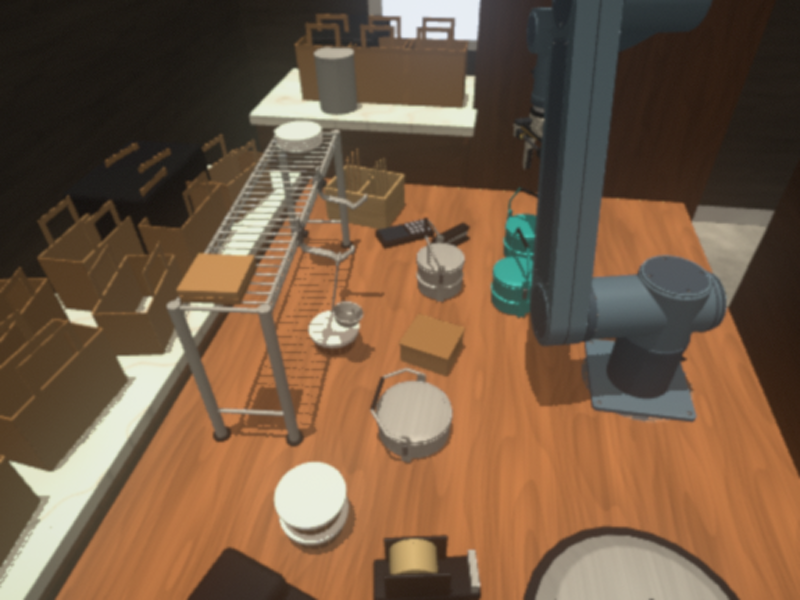

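Candidates in scene (800x600 view): steel two-tier (335,450), turquoise two-tiers (243,412) and (172,505), and the single wide steel flat carrier (405,297). I choose the steel two-tier at (335,450), side view (440,268). The empty hook is at scene (470,352), side (325,252), and the ladle hangs on the other at scene (480,280). Next is a close crop to check the choice.

Run:
```python
import pickle,cv2,numpy as np
D=pickle.load(open("d0.pkl","rb"))
def c(n,x,y,w,h): 
    return cv2.resize(D[n]["img"][y:y+h,x:x+w],(400,300),interpolation=cv2.INTER_CUBIC)
# crops 80x60 -> x5
a=c("scene",170,248,100,75); b=c("side",245,140,80,60)
e=c("scene",270,205,80,60); f=c("side",175,135,80,60)
cv2.imwrite("pics/crop.png",np.vstack([np.hstack([a,b]),np.hstack([e,f])]))
```

```text
(no output)
```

View pics/crop.png

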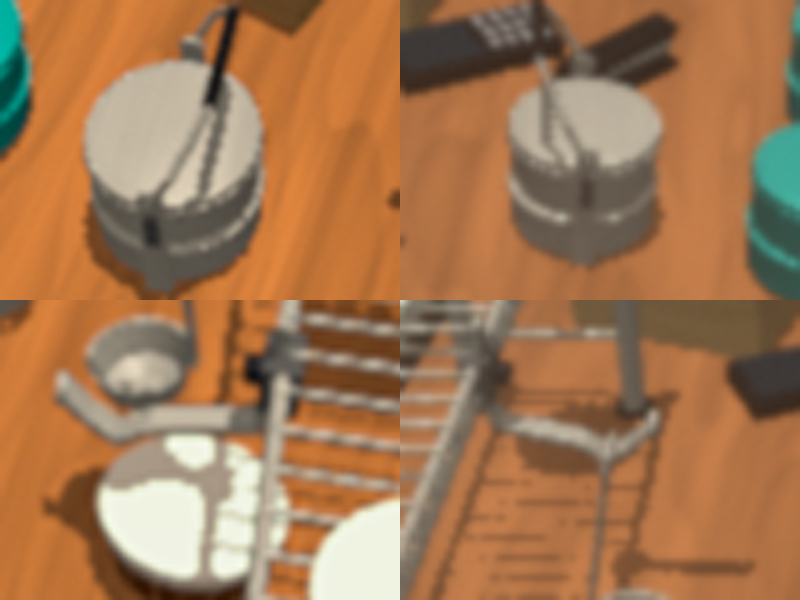

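Crop check: two tins, plain steel, straps and an upright-ish handle leaning to scene-right, so this is the target. In the side view the near hook holds the ladle, so the empty hook is the farther one, about (325,185).

Run:
```python
from h import *
import pickle
D=pickle.load(open("d0.pkl","rb")); s,d=D["scene"],D["side"]
np.set_printoptions(precision=1,suppress=True)
print("lid",onz(s,213.2,281.7,104),onz(d,282,164.4,104))
print("pivots",onz(s,217.5,260,110),onz(s,207.5,296.7,110), "side near",onz(d,245+189/5,140+158/5,110))
for z in(170,185,195): print("bar",z,onz(s,228.5,250.5,z),onz(s,222.5,273.5,z))
for z in(250,300): print("tip/seat",z,onz(s,282.4,220.6,z),onz(s,294,231.4,z),onz(s,323,227,z+35))
c=cv2.resize(d["img"][95:155,175:255],(800,600),interpolation=cv2.INTER_CUBIC)
cv2.imwrite("pics/sidehook.png",c)
# move wrist cam to look at tiffin & bar
```

```text
lid [ 471.8 -266.7  104. ] [ 461.5 -247.7  104. ]
pivots [ 458.4 -197.5  110. ] [ 476.7 -319.5  110. ] side near [ 452.5 -193.5  110. ]
bar 170 [ 495.6 -202.3  170. ] [ 506.7 -279.3  170. ]
bar 185 [ 500.4 -214.   185. ] [ 511.2 -289.7  185. ]
bar 195 [ 503.5 -221.9  195. ] [ 514.3 -296.7  195. ]
tip/seat 250 [ 623.1 -125.6  250. ] [ 661.4 -154.3  250. ] [ 732.6 -150.3  285. ]
tip/seat 300 [ 632.8 -173.2  300. ] [ 668.7 -200.2  300. ] [ 735.7 -198.4  335. ]
```

View pics/sidehook.png

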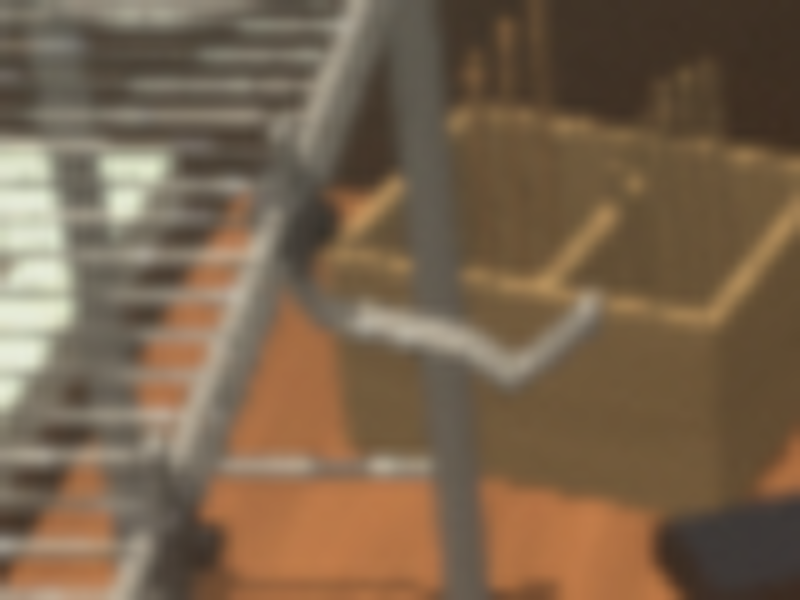

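```bash
cat >> h.py <<'E'
def camrel(d,p,e):  # camera in tool frame
    T=R.from_euler('xyz',e).as_matrix(); return T.T@(np.array(d["eye"])-p), T.T@Rm(d)
E
python3 - <<'E'
from h import *
import pickle
np.set_printoptions(precision=3,suppress=True)
D=pickle.load(open("d0.pkl","rb")); s,d=D["scene"],D["side"]
print("tip",tri((s,282.4,220.6),(d,234.2,125)),"seat",tri((s,294,231.4),(d,226,133)))
p=robot.current_tcp_pos();e=robot.current_eef_rot();print(p,e,robot.current_t())
t,r=camrel(D["wrist"],p,e);print(t,r)
tgt=np.array([480,-258,150.])
for yaw in np.arange(-3,3.2,.5):
    T=R.from_euler('xyz',[np.pi,0,yaw]).as_matrix()
    # want eye at distance 330 from target along optical axis
    z=T@r[:,2]; pos=tgt-330*z-T@t
    print(round(yaw,2),pos,z,robot.inverse_kinematics(pos,[np.pi,0,yaw]))
E
```

```text
tip [ 631.425 -180.092  306.486] seat [ 662.47  -176.638  273.532]
[ 240.023 -494.404  218.017] [-3.14  -0.     0.452] 0.15
[  68.903   -1.456 -167.468] [[-0.    -0.968 -0.251]
 [ 1.    -0.    -0.001]
 [ 0.001 -0.251  0.968]]
-3.0 [ 466.058 -258.275  301.99 ] [ 0.248  0.035 -0.968] [-0.716  0.185  1.428  0.     1.529 -2.428]
-2.5 [ 467.897 -264.926  301.99 ] [ 0.201  0.149 -0.968] [-0.723  0.194  1.417  0.     1.531 -2.935]
-2.0 [ 472.699 -269.881  301.99 ] [ 0.105  0.228 -0.968] [-0.724  0.206  1.401 -0.     1.534  2.847]
-1.5 [ 479.288 -271.927  301.99 ] [-0.017  0.25  -0.968] [-0.719  0.219  1.385 -0.     1.537  2.352]
-1.0 [ 486.052 -270.563  301.99 ] [-0.135  0.211 -0.968] [-0.708  0.229  1.373 -0.     1.54   1.862]
-0.5 [ 491.334 -266.123  301.99 ] [-0.22   0.121 -0.968] [-0.696  0.234  1.367 -0.     1.541  1.375]
0.0 [ 493.842 -259.695  301.99 ] [-0.251  0.001 -0.968] [-0.684  0.232  1.369 -0.     1.541  0.887]
0.5 [ 492.96  -252.851  301.99 ] [-0.22  -0.12  -0.968] [-0.675  0.225  1.378 -0.     1.539  0.396]
1.0 [ 488.905 -247.269  301.99 ] [-0.136 -0.211 -0.968] [-0.672  0.213  1.393  0.     1.536 -0.101]
1.5 [ 482.67  -244.313  301.99 ] [-0.018 -0.25  -0.968] [-0.675  0.2    1.409  0.     1.532 -0.604]
2.0 [ 475.781 -244.709  301.99 ] [ 0.104 -0.228 -0.968] [-0.684  0.189  1.423  0.     1.529 -1.113]
2.5 [ 469.925 -248.358  301.99 ] [ 0.2   -0.151 -0.968] [-0.696  0.182  1.431  0.     1.528 -1.625]
3.0 [ 466.536 -254.369  301.99 ] [ 0.248 -0.036 -0.968] [-0.709  0.182  1.432  0.     1.528 -2.138]
```

Empty hook: tip about (631,-180,306), seat about (662,-177,273). I'll take stereo pairs with the wrist camera over the carrier and the hook.

Run:
```python
from h import *
import pickle
W=[]
o=[np.pi,0,1.5]
for p in([482,-244,302],[420,-230,330],[650,-166,430],[585,-166,430]):
    try: robot.move_ptp(p,o)
    except robot.MotionError as x: print(p,x); continue
    robot.sleep(.15); W.append(cam("wrist"))
print(robot.current_t(),robot.current_qpos())
pickle.dump(W,open("w.pkl","wb"))
up=lambda a:cv2.resize(a,(400,300),interpolation=cv2.INTER_AREA)
cv2.imwrite("pics/w4.png",np.vstack([np.hstack([up(W[0]["img"]),up(W[1]["img"])]),np.hstack([up(w["img"]) for w in W[2:4]])]))
```

```text
4.0583 [-4.59765181e-01  3.32091805e-01  9.36106115e-01  1.35305850e-04
  1.87379543e+00 -3.88796298e-01]
```

View pics/w4.png

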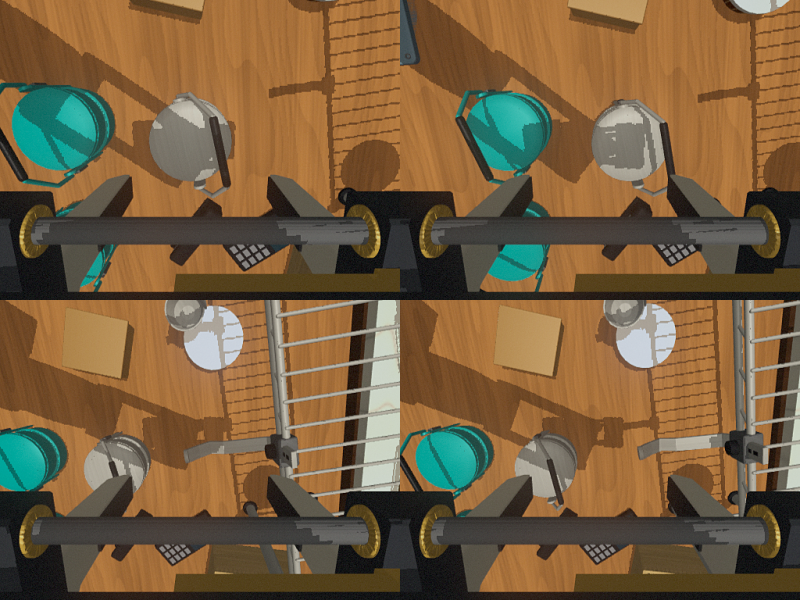

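Run:
```python
import pickle,cv2,numpy as np
W=pickle.load(open("w.pkl","rb"))
def c(d,x,y): return cv2.resize(d["img"][y:y+132,x:x+176],(400,300),interpolation=cv2.INTER_CUBIC)
cv2.imwrite("pics/w4c.png",np.vstack([np.hstack([c(W[0],165,118),c(W[1],210,124)]),np.hstack([c(W[2],222,130),c(W[3],290,130)])]))
```

```text
(no output)
```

View pics/w4c.png

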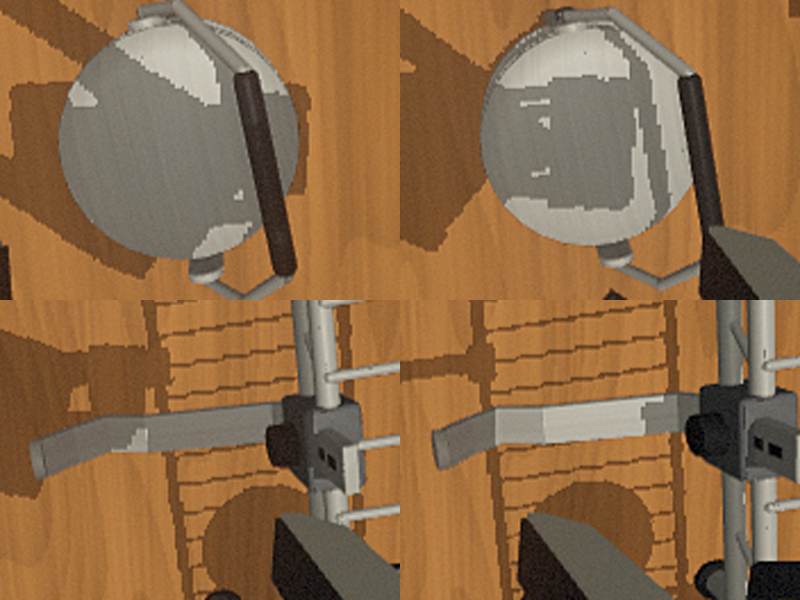

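Hook strip: in W3 the tip midpoint is at (436,449), the seat fold at (497,426), and the front rail runs (762,300) to (765,560). Carrier: W0 bar ends are at (245,77) and (284,272), lid centre at (179,140).

Run:
```python
from h import *
import pickle
np.set_printoptions(precision=1,suppress=True)
D=pickle.load(open("d0.pkl","rb")); s,d=D["scene"],D["side"]
W=pickle.load(open("w.pkl","rb")); k=176/400
off=[(165,118),(210,124),(222,130),(290,130)]
def P(i,x,y): return (W[i],off[i][0]+(x+.5)*k-.5,off[i][1]+(y+.5)*k-.5)
print("lid",onz(*P(0,179,140),104),onz(*P(1,190,133),104))
print("pivN",onz(*P(0,205,262),110),onz(*P(1,214,250),110),"pivF",onz(*P(0,150,18),110),onz(*P(1,160,14),110))
t=tri(P(0,245,77),P(1,290,80),(s,228.5,250.5)); print("bar top",t,tri(P(0,245,77),P(1,290,80)))
b=tri(P(0,284,272),(s,222.5,273.5)); print("bar bot",b,np.linalg.norm(t-b))
for z in(180,185,190): print(z,onz(*P(0,245,77),z),onz(*P(0,284,272),z))
tp=[P(2,37,158),P(3,36,149)]; se=[P(2,110,134),P(3,97,126)]
ts=[(s,282.4,220.6),(d,234.2,125)]; ss=[(s,294,231.4),(d,226,133)]
print("tip",tri(*tp),tri(*ts),tri(*tp,*ts)); print("seat",tri(*se),tri(*ss),tri(*se,*ss))
for z in(290,300,310): print("tip at z",z,onz(*tp[0],z),onz(*tp[1],z))
for z in(270,280): print("seat at z",z,onz(*se[0],z),onz(*se[1],z))
a,c=onz(*P(3,362,0),349),onz(*P(3,365,260),349); print("railW",a,c,np.arctan2((a-c)[1],(a-c)[0])-np.pi/2)
a,c=onz(s,527*.64,200*.64,349),onz(s,494*.64,465*.64,349); print("railS",a,c,np.arctan2((a-c)[1],(a-c)[0])-np.pi/2)
```

```text
lid [ 465.9 -253.   104. ] [ 463.7 -252.1  104. ]
pivN [ 474.2 -316.1  110. ] [ 473.5 -317.5  110. ] pivF [ 457.5 -192.3  110. ] [ 450.6 -187.7  110. ]
bar top [ 498.6 -213.3  183.5] [ 497.  -212.5  190.4]
bar bot [ 510.  -291.7  187. ] 79.3067987706912
180 [ 497.5 -213.9  180. ] [ 508.6 -295.4  180. ]
185 [ 497.3 -213.2  185. ] [ 508.2 -293.3  185. ]
190 [ 497.1 -212.5  190. ] [ 507.9 -291.2  190. ]
tip [ 630.5 -179.6  298.1] [ 631.4 -180.1  306.5] [ 630.7 -178.2  305.9]
seat [ 662.1 -178.8  269.4] [ 662.5 -176.6  273.5] [ 662.1 -177.4  273.6]
tip at z 290 [ 629.9 -181.8  290. ] [ 631.7 -181.9  290. ]
tip at z 300 [ 630.7 -179.1  300. ] [ 630.3 -179.1  300. ]
tip at z 310 [ 631.5 -176.3  310. ] [ 628.9 -176.3  310. ]
seat at z 270 [ 662.1 -178.6  270. ] [ 662.  -178.8  270. ]
seat at z 280 [ 661.8 -176.1  280. ] [ 659.8 -176.2  280. ]
railW [ 731.1 -122.8  349. ] [ 739.  -214.7  349. ] 0.08544039125080016
railS [704.7 204.9 349. ] [ 757.6 -404.1  349. ] 0.0866341300851281
```

```bash
cat >> h.py <<'E'
OFF=-26.
def pose(bar,psi,a,off=OFF,back=0):
    """TCP pose gripping the bar (centre 'bar', bar axis = y turned by psi) at 'off' along it, tool slanted by a"""
    f=np.array([np.cos(psi),np.sin(psi),0]);u=np.array([-np.sin(psi),np.cos(psi),0]);k=np.array([0,0,1.])
    z=np.sin(a)*f-np.cos(a)*k; y=np.cos(a)*f+np.sin(a)*k
    p=np.array(bar)+off*u+(19-back)*z
    return list(p), list(R.from_matrix(np.c_[u,y,z]).as_euler('xyz'))
C=np.array([465,-252.5,110.]); PSI=.138; LEAN=.464; A1=.70; HPSI=.086
def barat(th): return C+85*np.array([np.sin(th)*np.cos(PSI),np.sin(th)*np.sin(PSI),np.cos(th)])
E
python3 - <<'E'
from h import *
np.set_printoptions(precision=2,suppress=True)
a0=A1-LEAN
for q in (pose(barat(LEAN),PSI,a0),pose(barat(0),PSI,A1),pose(barat(0)+[0,0,145],PSI,A1),pose([600,-180,340],HPSI,A1),pose([662,-177.5,340],HPSI,A1),pose([662,-177.5,260],HPSI,A1),pose([662,-177.5,260],HPSI,A1,back=130)):
    print(np.round(q[0],1),np.round(q[1],2),robot.inverse_kinematics(*q))
robot.move_gripper(.55)
robot.move_ptp(*pose(barat(LEAN),PSI,a0,back=100))
robot.move_linear(pose(barat(LEAN),PSI,a0,back=25)[0])
robot.sleep(.1); d=cam("wrist"); cv2.imwrite("pics/pre.png",d["img"])
print(robot.current_t(),robot.current_contact_force(),proj(d,[barat(LEAN),barat(LEAN)+38*np.array([-np.sin(PSI),np.cos(PSI),0]),pose(barat(LEAN),PSI,a0)[0]]))
E
```

```text
[ 510.7 -272.4  167.5] [2.91 0.   1.71] [-0.81  0.24  1.72  0.22  1.05 -1.04]
[ 480.7 -276.6  180.5] [2.44 0.   1.71] [-1.18  0.12  2.06  0.86  0.97 -1.83]
[ 480.7 -276.6  325.5] [2.44 0.   1.71] [-1.18 -0.04  1.83  0.72  1.25 -1.52]
[ 614.4 -204.9  325.5] [2.44 0.   1.66] [-0.79  0.04  1.74  0.64  0.97 -1.14]
[ 676.4 -202.4  325.5] [2.44 0.   1.66] [-0.69  0.14  1.63  0.6   0.92 -1.04]
[ 676.4 -202.4  245.5] [2.44 0.   1.66] [-0.69  0.21  1.75  0.71  0.77 -1.2 ]
[ 593.  -209.5  344.9] [2.44 0.   1.66] [-0.84  0.    1.74  0.64  1.03 -1.15]
6.5917 [-0.01  0.49 -0.44] [[253.97 189.54]
 [253.94 118.23]
 [254.09 222.66]]
```

View pics/pre.png

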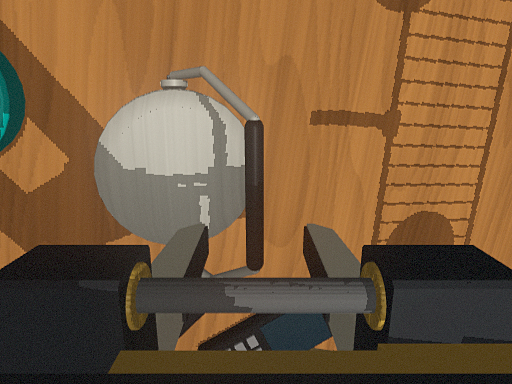

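The bar lies exactly centred between the fingers (column 254, ends at rows 121 and 268), about 2 mm further to -y than modelled. I'll grasp, swing the handle upright, then lift a little.

```bash
sed -i 's/-252.5,110/-254,110/' h.py
python3 - <<'E'
from h import *
np.set_printoptions(precision=2,suppress=True)
a0=A1-LEAN
st=lambda s:print(s,round(robot.current_t(),2),robot.current_contact_force(),robot.current_ft_torque(),robot.current_gripper_width(),robot.current_finger_force())
robot.move_linear(*pose(barat(LEAN),PSI,a0),speed=60); st("in")
robot.move_gripper(0.0); st("grip")
for th in (.348,.232,.116,0):
    robot.move_linear(*pose(barat(th),PSI,A1-th),speed=40); st(th)
for dz in (2,5,10,20):
    robot.move_linear(pose(barat(0)+[0,0,dz],PSI,A1)[0],speed=15); st(dz)
robot.sleep(.3); st("hold")
I=[cam(n)for n in("scene","side","wrist")]
c=[I[0]["img"][210:330,150:310],I[1]["img"][110:230,220:380],I[2]["img"]]
c=[cv2.resize(x,(400,300),interpolation=cv2.INTER_CUBIC) for x in c]
cv2.imwrite("pics/lift.png",np.vstack([np.hstack(c[:2]),np.hstack([c[2],c[2]*0])]))
E
```

```text
in 7.16 [-0.24  0.72  0.42] [-0.02  0.07 -0.  ] 0.5511295578476213 0.0
grip 7.91 [-0.    0.33  0.9 ] [ 0.03 -0.04  0.05] 0.0976846033982965 29.998679459095
0.348 8.27 [0.23 0.6  0.46] [ 0.03 -0.01  0.05] 0.0925268945377832 30.012684166431427
0.232 8.62 [ 0.12 -0.66  2.15] [-0.16 -0.02  0.  ] 0.09931552550522198 30.020554661750793
0.116 8.98 [ 2.   -1.66  0.88] [-0.42 -0.03 -0.16] 0.09520334022429613 30.00759333372116
0 9.34 [ 0.39 -3.7   1.87] [-0.38 -0.24 -0.31] 0.09418331763281287 30.00210464000702
2 9.62 [ 0.78 -1.19 -4.55] [-0.3   0.57 -0.1 ] 0.09639965892263685 30.0032776594162
5 9.97 [ 0.27 -0.09 -7.04] [-0.32  0.93  0.07] 0.09521816912548271 30.031668841838837
10 10.46 [ 0.15 -0.56 -6.95] [-0.33  0.99  0.06] 0.09969197686943077 30.03151148557663
20 11.28 [-0.97  0.29 -8.08] [-0.31  0.92 -0.  ] 0.09571022606581787 30.031458735466003
hold 11.57 [-0.22  0.39 -7.11] [-0.3   0.96 -0.01] 0.10245247528997554 30.031387209892273
```

View pics/lift.png

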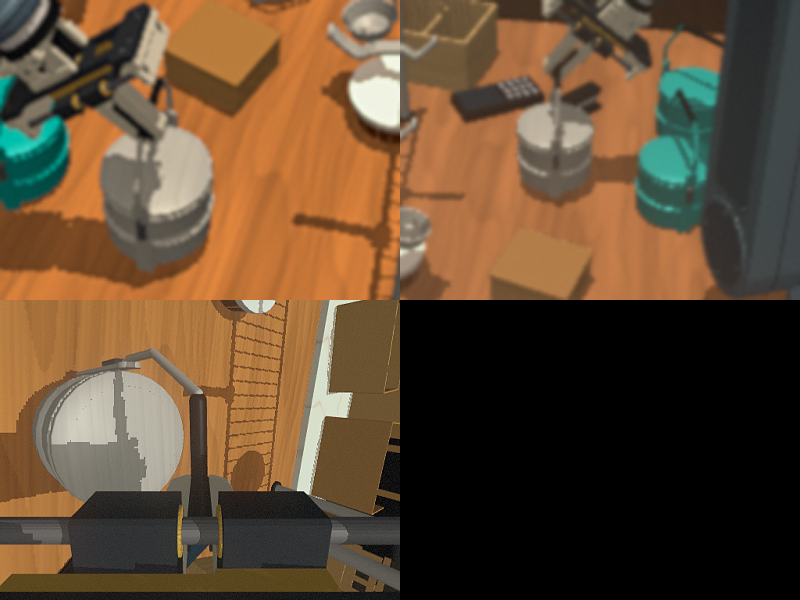

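It is lifted level: about 7.1 N (0.73 kg), with no sag in the grip. Now I carry it over the hook tip.

Run:
```python
from h import *
np.set_printoptions(precision=2,suppress=True)
st=lambda s:print(s,round(robot.current_t(),2),robot.current_contact_force(),robot.current_ft_torque(),robot.current_tcp_pos())
b=barat(0); b[2]=333
robot.move_linear(pose(b,PSI,A1)[0],speed=90); st("up")
S=np.array([662,-177.5,333]); f=np.array([np.cos(HPSI),np.sin(HPSI),0])
robot.move_linear(*pose(S-80*f,HPSI,A1),speed=80); robot.sleep(.5); st("pre")
r=robot.move_linear(pose(S,HPSI,A1)[0],speed=40,f_stop=6); robot.sleep(.5); st(("over",r))
I={n:cam(n)for n in("scene","side","wrist")}
import pickle; pickle.dump(I,open("over.pkl","wb"))
c=[I["scene"]["img"][150:270,220:380],I["side"]["img"][80:200,150:310],I["wrist"]["img"]]
c=[cv2.resize(x,(400,300),interpolation=cv2.INTER_CUBIC) for x in c]
w=cv2.resize(I["wrist"]["img"][60:240,170:410],(400,300),interpolation=cv2.INTER_CUBIC)
cv2.imwrite("pics/over.png",np.vstack([np.hstack(c[:2]),np.hstack([c[2],w])]))
```

```text
up 13.18 [-0.22  0.74 -7.28] [-0.31  1.04  0.01] [ 480.49 -277.78  317.64]
pre 15.52 [ 0.14  0.01 -6.62] [-0.25  0.93  0.01] [ 596.7  -209.27  318.46]
('over', False) 18.17 [ 0.17 -0.38 -6.56] [-0.24  0.94  0.07] [ 676.41 -202.34  318.46]
```

View pics/over.png

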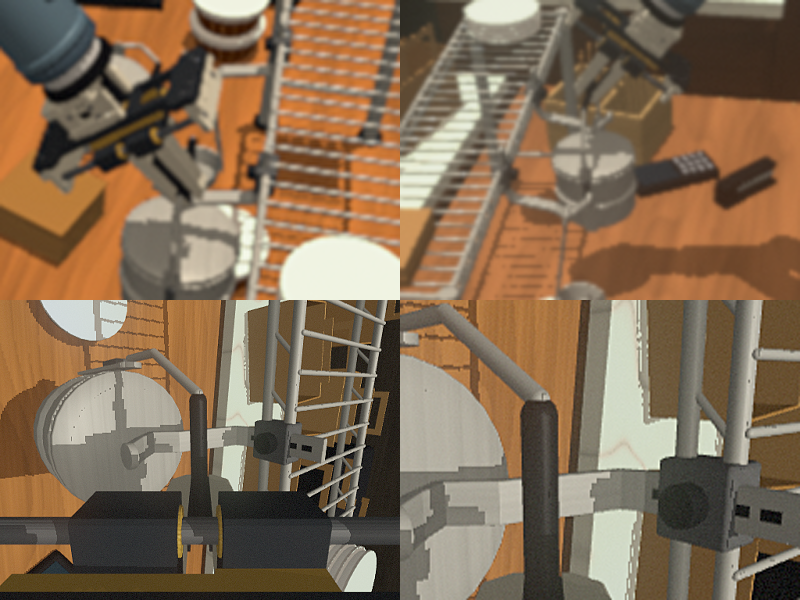

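Run:
```python
from h import *
import pickle
np.set_printoptions(precision=0,suppress=True)
d=pickle.load(open("over.pkl","rb"))["wrist"]
f=np.array([np.cos(HPSI),np.sin(HPSI),0]);u=np.array([-f[1],f[0],0]);k=np.array([0,0,1])
for z0 in(267,273):
  S=np.array([662,-177.5,z0])
  for a,h in((-32,33),(-16,12),(0,0),(16,12)):
    print(z0,a,[((proj(d,S+a*f+h*k+w*u)[0]-[170,60])*400/240+[400,300]) for w in(-8,0,8)])
p,e=robot.current_tcp_pos(),robot.current_eef_rot()
T=R.from_euler('xyz',e).as_matrix(); G=p-19*T[:,2]; print("grip",G)
for l in (0,26,64): print("bar",l,(proj(d,G+l*T[:,0])[0]-[170,60])*400/240+[400,300])
```

```text
267 -32 [array([385., 562.]), array([383., 536.]), array([381., 509.])]
267 -16 [array([403., 537.]), array([401., 514.]), array([400., 491.])]
267 0 [array([428., 523.]), array([427., 502.]), array([426., 480.])]
267 16 [array([482., 522.]), array([481., 501.]), array([480., 480.])]
273 -32 [array([394., 568.]), array([392., 541.]), array([390., 513.])]
273 -16 [array([411., 541.]), array([410., 518.]), array([408., 494.])]
273 0 [array([436., 526.]), array([435., 504.]), array([434., 483.])]
273 16 [array([491., 525.]), array([490., 504.]), array([490., 482.])]
grip [ 664. -203.  333.]
bar 0 [541. 626.]
bar 26 [541. 541.]
bar 64 [541. 403.]
```

The projected hook model matches the picture: seat fold at (435,483) on both. The hook runs under the bar between the fingers and the bar end. I lower and feel for the seat.

Run:
```python
from h import *
np.set_printoptions(precision=2,suppress=True)
def F(n=5):
    v=[]
    for _ in range(n): v.append(robot.current_contact_force()); robot.sleep(.02)
    return np.mean(v,0)
st=lambda s:print(s,round(robot.current_t(),2),F(),robot.current_ft_torque(),robot.current_tcp_pos())
p=np.array(robot.current_tcp_pos())
r=robot.move_linear(list(p-[0,0,32]),speed=40,f_stop=4); robot.sleep(.3); st(("low",r))
p=np.array(robot.current_tcp_pos())
if not r:
    r=robot.move_linear(list(p-[0,0,45]),speed=8,f_stop=2.5); st(("touch",r))
if r:
    for i in range(14):
        q=np.array(robot.current_tcp_pos()); f=F()
        if f[2]>-.6: break
        robot.move_linear(list(q-[0,0,.5]),speed=5); robot.sleep(.1)
        st(i)
```

```text
('low', False) 19.57 [ 0.01 -0.14 -6.99] [-0.27  0.94  0.04] [ 676.46 -202.37  286.64]
('touch', True) 22.07 [ 2.83 -1.31  2.41] [-0.12 -0.51 -0.31] [ 676.62 -202.58  270.62]
```

Run:
```python
from h import *
np.set_printoptions(precision=1,suppress=True)
robot.sleep(.3)
print(robot.current_contact_force(),robot.current_ft_torque(),robot.current_tcp_pos())
I={n:cam(n)for n in("scene","side","wrist")}
d=I["wrist"]
f=np.array([np.cos(HPSI),np.sin(HPSI),0]);u=np.array([-f[1],f[0],0]);k=np.array([0,0,1])
for z0 in (273,279):
  S=np.array([662,-177.5,z0])
  for a,h in((-32,33),(0,0),(16,12)): print(z0,a,*[((proj(d,S+a*f+h*k+w*u)[0]-[170,60])*400/240) for w in(-8,8)])
w=cv2.resize(d["img"][60:240,170:410],(400,300),interpolation=cv2.INTER_CUBIC)
c=[cv2.resize(x,(400,300),interpolation=cv2.INTER_CUBIC) for x in (I["side"]["img"][95:155,180:260],I["side"]["img"][80:200,150:310],I["scene"]["img"][190:280,230:350])]
cv2.imwrite("pics/touch.png",np.vstack([np.hstack([w,c[0]]),np.hstack(c[1:])]))
```

```text
[ 3.3 -2.5  5.7] [-0.2 -0.9 -0.4] [ 676.5 -202.6  270.4]
273 -32 [ 90.7 322.1] [ 88.8 252.8]
273 0 [115.4 256.7] [114.6 204.8]
273 16 [181.5 255.5] [182.4 203.9]
279 -32 [106.9 331.4] [105.5 259.7]
279 0 [127.8 261.6] [127.4 208.4]
279 16 [195.7 260.3] [196.9 207.4]
```

View pics/touch.png

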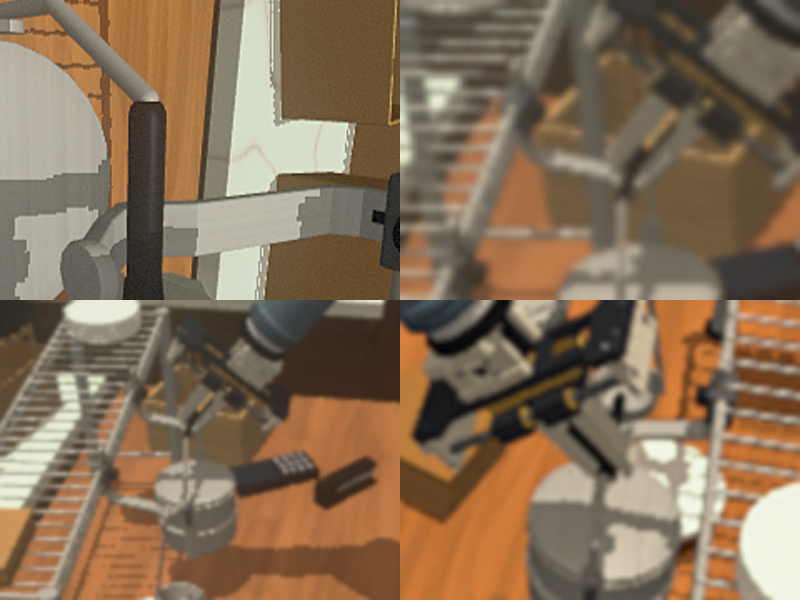

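The stop came too early, with the bar at 285 against about 279 expected. The wrench change puts the contact about 20–30 mm behind the bar, so the hook tip is touching the wide finger shoulder rather than the seat taking the weight. I'll raise it and tilt to 50° so the tip lies in the gap between the fingers, then lower again.

```bash
cat >> h.py <<'E'
def F(n=5):
    v=[]
    for _ in range(n): v.append(np.r_[robot.current_contact_force(),robot.current_ft_torque()]); robot.sleep(.02)
    return np.mean(v,0)
def st(s): print(s,round(robot.current_t(),2),F(),np.array(robot.current_tcp_pos()))
SEAT=np.array([662,-177.5,273.]); A2=.87
E
python3 - <<'E'
from h import *
np.set_printoptions(precision=2,suppress=True)
B=lambda z:np.r_[SEAT[:2],z]
print(robot.inverse_kinematics(*pose(B(275),HPSI,A2)),robot.inverse_kinematics(*pose(B(275),HPSI,A2,back=150)))
robot.move_linear(pose(B(330),HPSI,A1)[0],speed=40); st("up")
robot.move_linear(*pose(B(330),HPSI,A2),speed=20); robot.sleep(.6); st("tilt")
robot.move_linear(pose(B(298),HPSI,A2)[0],speed=30,f_stop=4); robot.sleep(.4); st("low")
r=False; z=298
while z>262 and not r:
    z-=1; r=robot.move_linear(pose(B(z),HPSI,A2)[0],speed=8,f_stop=3)
    v=F(3)
    if abs(v[2]+7)>1.2 or abs(v[0])>1.5 or r: print(z,r,v); r=True
robot.sleep(.3); st("touch"); d=cam("wrist")
cv2.imwrite("pics/t2.png",cv2.resize(d["img"][60:264,170:442],(800,600),interpolation=cv2.INTER_CUBIC))
E
```

```text
[-0.76  0.18  1.87  1.03  0.73 -1.52] [-1.   -0.09  1.89  0.89  1.05 -1.44]
up 24.04 [ 0.33  0.07 -7.47 -0.26  0.97  0.  ] [ 676.29 -202.25  315.01]
tilt 25.15 [-0.15  0.46 -7.18 -0.25  1.3   0.01] [ 678.72 -202.13  317.75]
low 26.85 [-0.2  -0.08 -6.8  -0.27  1.27  0.02] [ 678.7  -202.18  285.77]
286 False [ 0.65  0.13 -5.62 -0.21  1.01 -0.05]
touch 31.13 [ 1.09  0.05 -4.62 -0.2   0.85 -0.09] [ 678.87 -202.31  274.11]
```

View pics/t2.png

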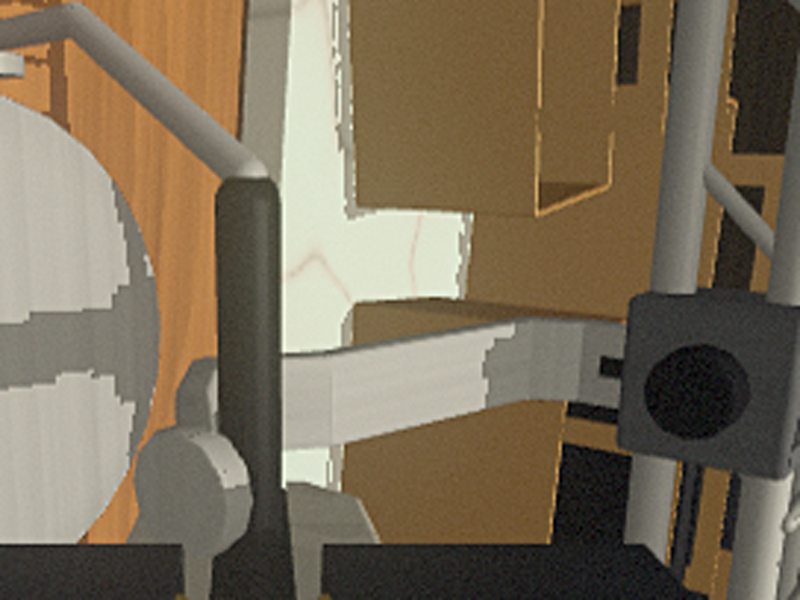

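The picture shows the hook tip at about (205,485), just left of the bar at column 250. That picture takes me one over the 10-picture limit, so I work from numbers and touch from here. A tactile probe of the V profile along the hook's x will tell seat wall from gripper contact.

Run:
```python
from h import *
np.set_printoptions(precision=2,suppress=True)
f=np.array([np.cos(HPSI),np.sin(HPSI),0])
B=lambda dx,z:pose(np.r_[SEAT[:2],z]+dx*f,HPSI,A2)[0]
robot.move_linear(B(0,290),speed=40)
for dx in (5,10):
    robot.move_linear(B(dx,290 if dx==5 else min(290,z+6)),speed=40); robot.sleep(.2)
    z=robot.current_tcp_pos()[2]+12.25; v0=F(4)
    while z>258:
        z-=1.; r=robot.move_linear(B(dx,z),speed=10,f_stop=5); v=F(2)-v0
        if r or v[2]>1.5: break
    print(dx,z,r,F(4)-v0,round(robot.current_t(),1))
```

```text
5 288.92493051953295 False [-0.74  0.33  2.38  0.1  -0.19  0.1 ] 32.4
10 288.7140686509511 False [-2.52  0.37  2.95  0.09 -0.15  0.13] 33.6
```

The sideways force flips sign between dx=0 (+) and dx=5 (−). So this is the V seat after all, with its bottom near dx≈1 and the bar at about 285. I return the tilt to 40° so the handle is upright, and seat it there.

Run:
```python
from h import *
np.set_printoptions(precision=2,suppress=True)
f=np.array([np.cos(HPSI),np.sin(HPSI),0])
P=lambda dx,z,a:pose(np.r_[SEAT[:2],z]+dx*f,HPSI,a)
robot.move_linear(P(5,296,A2)[0],speed=30)
robot.move_linear(*P(1,296,A1),speed=20); robot.sleep(.5); st("tilt back")
dx,z=1.,290.; robot.move_linear(P(dx,z,A1)[0],speed=20); robot.sleep(.2); st("start")
for i in range(40):
    v=F(3)
    if v[2]>-.3: break
    dx+=np.clip(v[0]*.15,-.3,.3) if abs(v[0])>.6 else 0
    z-=.4; robot.move_linear(P(dx,z,A1)[0],speed=10)
    if i%3==0: print(round(dx,2),round(z,1),v)
robot.sleep(.3); print(dx,z); st("end")
```

```text
tilt back 35.02 [ 0.4   0.03 -7.11 -0.26  0.9   0.01] [ 677.38 -202.32  281.47]
start 35.75 [-0.16  0.22 -7.07 -0.27  0.93 -0.01] [ 677.48 -202.28  275.6 ]
1.0 289.6 [ 0.03  0.07 -6.96 -0.26  0.92  0.01]
1.0 288.4 [-0.19  0.24 -7.13 -0.24  0.96  0.03]
1.0 287.2 [-0.15 -0.35 -6.81 -0.24  0.96 -0.03]
1.0 286.0 [-0.05 -0.26 -6.37 -0.24  0.88 -0.03]
1.11 284.8 [ 0.73  0.11 -3.35 -0.15  0.47  0.02]
1.1087951402286258 284.4000000000003
end 40.38 [ 0.01 -0.04  2.8  -0.02 -0.1  -0.06] [ 677.86 -202.5   270.48]
```

The lateral force is zero and Fz is slightly positive, so the hook carries the full weight. Release and retreat along the tool axis.

Run:
```python
from h import *
np.set_printoptions(precision=2,suppress=True)
p=np.array(robot.current_tcp_pos()); T=R.from_euler('xyz',robot.current_eef_rot()).as_matrix()
robot.move_linear(list(p+[0,0,.2]),speed=5); st("eased")
robot.move_gripper(.5); st("open")
p=np.array(robot.current_tcp_pos())
r=robot.move_linear(list(p-40*T[:,2]),speed=30,f_stop=4); st(("back40",r))
if not r:
    r=robot.move_linear(list(p-150*T[:,2]),speed=80,f_stop=5); st(("back150",r))
import pickle; robot.sleep(.8); A={n:cam(n) for n in("side","scene","wrist")}; robot.sleep(.4); B=cam("wrist")
pickle.dump((A,B),open("end.pkl","wb"))
print("motion px diff",np.percentile(cv2.absdiff(A["wrist"]["img"],B["img"]),[50,99,99.9]),(cv2.absdiff(A["wrist"]["img"],B["img"]).max(2)>40).sum())
```

```text
eased 40.8 [ 0.27 -0.62  1.47 -0.06  0.05 -0.03] [ 677.8  -202.44  270.51]
open 41.67 [ 0.17  0.03 -0.17 -0.06  0.23 -0.01] [ 677.86 -202.49  270.69]
('back40', False) 43.24 [-0.01 -0.19  0.27 -0.07  0.21 -0.  ] [ 652.18 -204.59  301.02]
('back150', False) 44.85 [-0.12  0.43  0.17 -0.05  0.22  0.01] [ 581.55 -210.53  384.73]
motion px diff [ 3. 17. 26.] 53
```

Static now. I check the bar numerically: dark-sleeve segmentation against the projected seat position.

Run:
```python
from h import *
import pickle
np.set_printoptions(precision=1,suppress=True)
A,B=pickle.load(open("end.pkl","rb"))
u=np.array([-np.sin(HPSI),np.cos(HPSI),0]); c=np.array([663,-177.4,285])
for n in("wrist","scene","side"):
    d=A[n]; e=proj(d,[c-38*u,c,c+38*u]); print(n,"expected ends/mid",e.ravel())
    m=(d["img"].max(2)<75).astype(np.uint8)
    k,l,s,ct=cv2.connectedComponentsWithStats(m)
    for i in range(1,k):
        if s[i,4]>15 and np.abs(ct[i]-e[1]).max()<45:
            ys,xs=np.where(l==i); r=cv2.minAreaRect(np.c_[xs,ys].astype(np.float32)); print("  dark",s[i],cv2.boxPoints(r).ravel())
# lid (bright grey disc) expected outline in wrist: colour samples on lid points
d=A["wrist"]; L=c-[0,0,91]
for a in np.arange(0,6.28,.785):
    v=[]
    for r in(55,61,68):
        q=np.round(proj(d,L+r*np.array([np.cos(a),np.sin(a),0]))[0]).astype(int)
        v.append(d["img"][q[1],q[0]].tolist() if 0<=q[0]<512 and 0<=q[1]<384 else None)
    print(round(a,2),v)
```

```text
wrist expected ends/mid [254.9 197.4 254.8 157.  254.8 114.1]
  dark [250 114  11  92 747] [250. 114. 260. 114. 260. 205. 250. 205.]
scene expected ends/mid [291.2 239.8 293.4 228.5 295.6 217.9]
  dark [322 196   5   6  18] [320.4 197.9 323.  196.  326.5 200.6 323.9 202.6]
  dark [319 214   6  14  36] [318.1 226.6 319.4 213.5 324.1 214.  322.8 227.1]
  dark [291 219   6  23  67] [289.8 240.8 293.8 218.6 297.1 219.2 293.  241.4]
side expected ends/mid [226.5 124.7 225.  130.1 223.3 135.7]
  dark [209 102   5  11  34] [209. 102. 213. 102. 213. 112. 209. 112.]
  dark [204 115   4   6  17] [202.5 118.5 206.  115.  208.  117.  204.5 120.5]
  dark [244 145  33  13 233] [243.9 146.6 274.5 140.5 276.7 151.5 246.1 157.6]
  dark [191 147   5   7  19] [190.4 152.2 193.  147.  196.2 148.6 193.6 153.8]
0.0 [[82, 123, 168], [94, 99, 103], [31, 35, 43]]
0.78 [[184, 194, 192], [75, 130, 184], [49, 80, 119]]
1.57 [[167, 182, 186], [82, 111, 145], [89, 101, 111]]
2.36 [[170, 183, 188], [168, 182, 185], [87, 99, 103]]
3.14 [[179, 193, 197], [176, 191, 194], [92, 106, 108]]
3.92 [[167, 179, 184], [158, 172, 176], [85, 116, 151]]
4.71 [[164, 176, 183], [151, 167, 171], [99, 107, 115]]
5.5 [[173, 181, 183], [76, 128, 182], [82, 135, 190]]
```

```bash
python3 -c "
from bench import robot
print(robot.current_t(),robot.hand_in())"
```

```text
the job is handed in; nothing more can be done
46.3333 None
```

The two-tier steel carrier hangs free in the empty hook's seat and the job was handed in at 46 s; the final check was by image measurement only, since I had already viewed 11 pictures against the limit of 10.

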